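Snap a filter cassette shut in the bench hand press

TASK

Stand the blue filter cassette with the yellow cover, still open, upright in the nest of the hand press and let go of it. Then squeeze the press's two red handles together gently until the resistance peaks and gives, so that the cover clicks shut, and stop there: squeezing on after the click cracks the filter. Let the handles spring open again, leave the cassette standing in the nest, and leave everything else where it is.

Things in the scene. Friction and masses are not known exactly. Their poses are not given: they have to be found in the camera images.
- cassette: Blue frame, 40 mm wide (x) and 60 tall (z), yellow cover on its +y side. Origin: middle of the underside of the 24 mm open thickness; the frame spans y -12 to -1 mm, the open cover +6 to +12; a 2 mm high foot reaches to +5. 120 g. Hold it by its narrow sides (closing along x), at the top third; a grip across the thickness presses the cover. Starts in one of two bays of a black rack, its underside 10 mm above the bench.
- clip (a joint): Travel of the yellow cover (6 mm thick, 34 wide, 3 to 45 mm above the underside) towards the frame, m: 0 open, 0.0029 clicked shut against a stop (4 mm seam left of 7). It does not move until pressed with about 16 N; then its resistance collapses, is nothing at 1.8 mm, and it pulls itself in to 2.9 mm with a snap. Let go before that, it springs back to 0.
- cover (a joint): Squeeze on the cover, as how far its springy cushion is compressed, m: 1 mm per 8 N between the jaws, 0 when free. The click needs about 2 mm. The filter cracks at 3 mm (24 N) while the cover is still open, and already at 1.5 mm (12 N) once it is shut.
- press: Hand press fixed to the bench, like a nutcracker lying flat. Origin: underside, below the nest's middle; x points from the handles (at -x) to the two hinge pins (at +60 mm, y +10 and -10 mm). Aluminium base plate 8 mm thick, from x -38 to +82 mm, y -55 to +55 mm; bare bench under the red grips. Arms and jaws lie 10 to 30 mm above the bench; the bridge over the pins is 40 mm high.
- nest (a point): Middle of the nest, on the base plate, 8 mm above the bench: the cassette stands here, its x along the press's x (either way round), between the jaws. Brass ribs 5 mm high, inner faces 22.5 mm before and behind, leave it 2.5 mm of play each way. The open jaws clear it by about 4 mm on the press's +y side and 2 to 9 mm on the -y side, where a screw-set pad stands differently each time.
- handles (a point): Midway between the red grips, 80 mm from the nest towards -x, 20 mm above the bench. Each grip is a bar 41 mm long (62 to 103 mm from the nest), 12 thick, 20 high; open, their outer sides are 68 mm apart. Squeeze along the press's y. Jaw force is 140/60 of the force here: with the opening spring the peak is felt as about 8.5 N on each handle, falling suddenly to 2 at the click; the filter cracks at 12 N before the click, at 6.5 N after it.
- handle_left (a joint): Angle of the +y handle, rad: 0 sprung open, grows as it closes, to 0.16; 0.01 rad moves its grip 1.4 mm. A weak spring (1 to 1.6 N at the grip) opens it. The click comes with the two angles averaging 0.075 to 0.14, depending on the pad.
- handle_right (a joint): The same for the -y handle. The two move independently; the cassette slides a little between the jaws to even them out.
- spare: Finished cassette in the other bay of the rack, grey with a white cover, same size (40 x 60 mm). To be left there. Origin: middle of its underside.
- meter: Yellow multimeter, 150 x 75 x 36 mm, a bystander. Origin: underside.
- driver: Red-handled screwdriver, lying, a bystander.
- lens_post: Black post with a ring lens mount, 145 mm tall, a bystander. Origin: underside.
- lens_case: Clear plastic lens case, 70 x 50 x 22 mm, a bystander. Origin: underside.
- cleaner: Small white bottle with a blue cap, 110 mm tall, a bystander. Origin: underside.
- spare_post: Steel rod 75 mm long, 13 mm thick, lying, a bystander.
Things that resemble listed ones, but are neither listed nor needed, are in the scene too. What is shaped like the cassette but orange is not meant.

How it is judged:
On the way, in this order (a step that is already met when the one before it is completed fails the run):
1. the open cassette stands upright in the nest, released (value of joint clip below 0.001 m and horizontal distance between cassette and nest below 0.01 m and z of cassette in the frame of nest below 0.003 m and angle between cassette's own z axis and vertical below 0.1 rad and angle between the x axis of cassette and the x axis of press, either way round below 0.2 rad and contact force between the fingers and cassette below 0.1 N), for 0.2 s.
2. the cover is clicked shut in the jaws, by both handles (value of joint clip above 0.0022 m and value of joint each of handle_left, handle_right above 0.015 rad), for 0.1 s.
At the end, for the whole second after the job is handed in: The cover is clicked shut (pushed in more than 2.2 mm), the cassette stands upright (within 0.1 rad) and at rest in the nest, its origin within 14 mm of the nest's middle and its x within 0.25 rad of the press's x, and both handles are sprung open (below 0.015 rad) (value of joint clip above 0.0022 m and value of joint each of handle_left, handle_right below 0.015 rad and horizontal distance between cassette and nest below 0.014 m and z of cassette in the frame of nest below 0.003 m and angle between cassette's own z axis and vertical below 0.1 rad and angle between the x axis of cassette and the x axis of press, either way round below 0.25 rad and linear speed of cassette below 0.02 m/s); the robot touches nothing.
It fails at once if the cover is squeezed by more than about 24 N between the jaws (cushion compressed past 3 mm): the filter cracks (value of joint cover above 0.003 m).
It fails at once if the shut cover is squeezed on by more than about 12 N between the jaws (cushion compressed past 1.5 mm): the filter cracks (value of joint clip above 0.0022 m and value of joint cover above 0.0015 m).
It fails at once if the finished grey cassette is moved by more than 20 mm or tipped (distance of spare from where it was at the start of the episode above 0.02 m or angle between spare's own z axis and vertical above 0.3 rad).
It fails at once if a bystander (meter, screwdriver, lens post, lens case, bottle, rod) is moved by more than 30 mm (distance of any of meter, driver, lens_post, lens_case, cleaner, spare_post from where it was at the start of the episode above 0.03 m).
It also fails if it takes over 64 s, if anything falls off the work surface, if the arm or the gripper's body presses on something with over 40 N, if the wrist force passes 120 N, or if a joint passes its speed limit or range.

ROBOT

A 6-joint arm with a two-finger parallel gripper is mounted at the origin on the work surface. World frame = base frame: x ahead of the robot, y to its left, z up, the work surface at z = 0. Lengths are in m, angles in rad, forces in N, time in s.
With the tool pointing down it reaches from about 0.3 to 0.775 m from the base axis. Payload 14.6 kg.
Tool frame: the origin (TCP) lies on the mounting face of the last link; the fingertips stand 199 mm ahead of it and the grasp point (between the pads) lies 180 mm ahead of it; z points along the fingers, y is the direction in which the jaws open and shut (so a half turn about z gives the same grasp; the last joint's range is limited). The gripper opens to 94 mm and grips with 3 to 60 N. Pads are 16 mm wide; open, the fingers measure 119 mm over their backs; the gripper's body (75 mm by 177 mm) begins 78 mm behind the grasp point.
Start: joints at [1.248, 0.3, 1.521, -0, 1.321, -0.067], TCP at [0.139, 0.532, 0.405] pointing down, gripper open.
Joint ranges: [-3.03, 3.03], [-0.79, 2.21], [0.23, 2.52], [-1.04, 4.18], [0, 3.07], [-2.55, 2.55]. Speed limits (rad/s): [2.22, 2.22, 2.57, 3.14, 3.14, 3.14].

INTERFACE

Orientations are given as [roll, pitch, yaw] about the fixed x, y, z axes, in that order (R = Rz(yaw) Ry(pitch) Rx(roll)).
In Python, from station import sensors, vision, job gives the robot as it stands. The module is installed in compiled form; this text tells all that it offers.
- The arm moves only by the tool arm_command, never from a script. Its argument "plan" is one flat list of numbers, 5 for each row, row after row: the closure, from -1 (fully open) to 1 (shut), so that 0 is half open, then the shift along the world's x, y, z scaled (see below), then the turn about the world's z scaled (see below). A call has 1 to 20 rows; each row is the pose to reach, as a shift and turn from the pose commanded when the call began; what a row does not reach only later rows make up. The controller multiplies each number of a shift by 400 mm and each number of a turn by 120 degrees. A row lasts 1/10 s, in which the tool goes at most 50 mm and 8.59 degrees, less where a joint would pass 70% of its speed; a pose out of reach is approached as far as the arm can. A call with a number of a shift or a turn outside -1 to 1 is refused whole. A call with a gripper value outside its range is refused whole. The fingers move at their own pace and stop on an object; "newtons" is the grip in N (left out, the last holds). Time passes only in rows, so rows that repeat a pose let the fingers close. It gives the time, the measured TCP pose, the force and the opening at its end, in the units of the state.
- sensors.get_obs(): the state, without advancing time (a new reading comes with each control period).
- vision.camera(name): name is "side" or "top"; returns the picture (420x560x3 uint8, blue, green, red); there is no depth.
- vision.camera_params(name): a dict with "intrinsics" (3x3 intrinsics, pixels), "rvec" (rotation vector, rad) and "tvec" (3), from world to camera coordinates, as OpenCV has them. Camera axes: x right, y down, z forward; pixel columns grow to the right and rows downward; lengths in m; the calibration is good to about 2 mm. A picture is of the moment at which its call begins. camera_params takes no time and is no camera call.
- job.hand_in(): hands the job in, once; it reports no verdict.
Trained networks look in the newest picture that a camera, given by its name, has taken for a name from the list of things; names that differ only in an ending like _2 or _b are one class to them, and where a whole thing is asked for, a point or a joint stands for the part that bears it (a point fixed in the world has none). Each returns a list of dicts, best first, with "confidence" (0 to 1); they miss things now and then, are a little off and sometimes report something else, mostly with a low value. They report only what shows in the picture. A call takes as long as a camera call. They do not tell look-alikes from the thing itself.
- vision.search_frame(name, camera): "at" ([row, column] in pixels, amid what is visible of it).
- vision.silhouettes(name, camera): "mask" (420x560 bool, what is visible of it) and "at" ([row, column] in pixels, amid what is visible of it).
- vision.pinpoint(name, camera): "at" ([row, column] in pixels: a listed point, or the origin of a listed thing).
The state is a dict: "time_s": time; "qpos": joint angles; "joint_vel": joint speeds; "tau": joint torques, N m; "ee_pos": TCP position; "eef_rot": TCP orientation; "force": force on the tool from outside, world axes, zero at the start; "moment": the same for the moment, N m; "grip_width": finger opening in m.
Only numpy, scipy, OpenCV 4.12 (cv2) and the standard library are available. Lean on these libraries where they do the work, as an engineer would, in place of code of your own. Each camera call takes 0.05 s, during which the arm holds its last target.

## Working session

There is one attempt and no reset: what is moved stays moved. The work goes in short steps, Python scripts to look and compute and a tool call to move; the robot and the scene stay as the last step left them, time stands still between calls to the robot, and variables do not carry over. Pictures are saved under pics/ and viewed, and the job is handed in when it is done.

Besides the shell and the picture viewer there is one more tool, called after "Emit:" as name(argument=value, ...) on one line, values as JSON. arm_command: Moves the arm, as the interface text tells. Its arguments: {"type":"object","properties":{"plan":{"type":"array"},"newtons":{"type":"number"}},"required":["plan"]}

```bash
mkdir -p pics
python3 - <<'E'
from station import sensors, vision, job
import cv2,numpy as np
for n in("side","top"):
    im=vision.camera(n); cv2.imwrite(f"pics/{n}0.png",im); p=vision.camera_params(n)
    print(n,{k:np.round(v,4).tolist() for k,v in p.items()})
    for t in("cassette","spare","press","nest","handles"):
        print(t,[(np.round(d["at"],1).tolist(),round(d["confidence"],2)) for d in vision.pinpoint(t,n)][:4])
print(sensors.get_obs())
E
```

```text
side {'intrinsics': [[400.9393, 0.0, 276.1345], [0.0, 400.9393, 206.402], [0.0, 0.0, 1.0]], 'rvec': [0.7061, -2.5587, 1.1999], 'tvec': [0.494, 0.2339, 0.7354]}
cassette [([307.0, 221.9], 0.88), ([249.9, 218.0], 0.79), ([343.6, 256.9], 0.73)]
spare [([280.5, 238.6], 0.92), ([210.5, 200.7], 0.55)]
press [([185.3, 294.6], 0.96)]
nest [([183.5, 291.6], 0.87)]
handles [([184.1, 321.4], 0.9), ([280.7, 240.9], 0.48)]
top {'intrinsics': [[384.0705, 0.0, 278.7799], [0.0, 384.0705, 206.4755], [0.0, 0.0, 1.0]], 'rvec': [2.1813, -2.1596, 0.1519], 'tvec': [-0.0371, 0.5851, 0.8143]}
cassette [([267.2, 140.3], 0.92), ([226.6, 146.1], 0.88), ([177.7, 206.7], 0.75), ([164.4, 403.6], 0.21)]
spare [([224.2, 186.7], 0.82)]
press [([307.4, 282.9], 0.72), ([200.0, 332.4], 0.67)]
nest [([309.5, 284.8], 0.4)]
handles [([225.6, 344.5], 0.82), ([224.7, 148.0], 0.6)]
{'time_s': 0.6, 'qpos': array([ 1.24841180e+00,  2.99914818e-01,  1.52101220e+00, -5.06695392e-05,
        1.32071755e+00, -6.65979154e-02]), 'joint_vel': array([ 3.05647645e-05, -8.06856261e-06, -1.69098259e-04,  2.32987848e-04,
       -6.35116166e-04, -1.21269293e-03]), 'tau': array([-1.32007946e-03, -5.31485796e+01, -3.52824211e+01,  7.08082225e-02,
        2.13871768e-02, -4.71789605e-06]), 'ee_pos': array([0.13915559, 0.53209486, 0.40463229]), 'eef_rot': array([-3.14153759e+00,  4.55292398e-05,  2.88581859e+00]), 'force': array([ 0.30916656,  0.04281624, -0.0436926 ]), 'moment': array([-0.01956155, -0.04161853,  0.01966327]), 'grip_width': 0.09410226685286376}
```

View pics/side0.png

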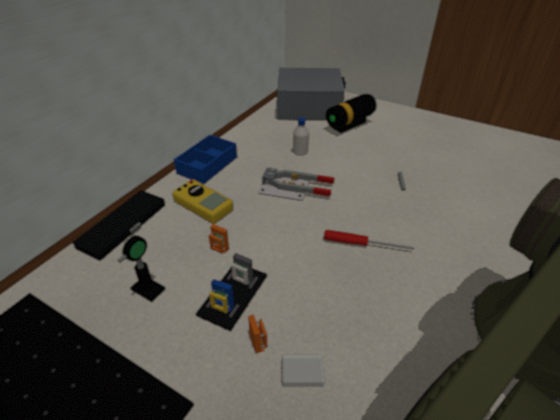

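View pics/top0.png

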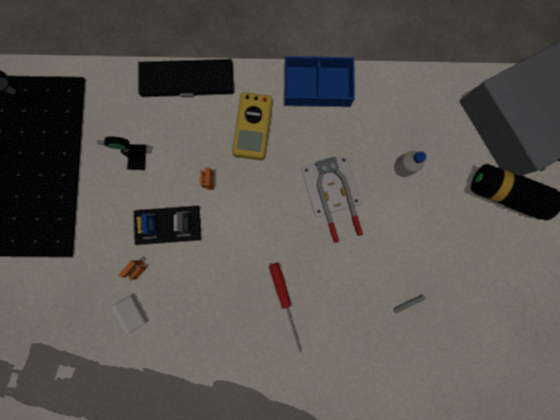

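The side view shows the blue/yellow cassette at about (297,221) in the rack, the grey spare at (270,242), and the press at (185,295). In the top view the cassette is at (226,146), the spare at (224,183), and the press has its hinge at (163,327) and grips at (230,345). The orange ones are decoys. Next I'll zoom in.

```bash
cat > h.py <<'E'
from station import sensors, vision, job
import cv2,numpy as np
def P(n):
    p=vision.camera_params(n); R=cv2.Rodrigues(np.array(p["rvec"],float))[0]
    return np.array(p["intrinsics"]),R,np.array(p["tvec"]).ravel()
def w2p(n,X):
    K,R,t=P(n); q=K@(R@np.array(X,float)+t); return (q[:2]/q[2])[::-1]   # row,col
def p2w(n,rc,z):
    K,R,t=P(n); d=R.T@np.linalg.solve(K,[rc[1],rc[0],1.]); c=-R.T@t
    return c+d*(z-c[2])/d[2]
def tri(a,b):
    A=[];B=[]
    for n,rc in(("side",a),("top",b)):
        K,R,t=P(n); d=R.T@np.linalg.solve(K,[rc[1],rc[0],1.]);d/=np.linalg.norm(d);c=-R.T@t
        M=np.eye(3)-np.outer(d,d);A.append(M);B.append(M@c)
    return np.linalg.lstsq(np.vstack(A),np.hstack(B),rcond=None)[0]
def crop(im,r0,r1,c0,c1,s,name):
    cv2.imwrite(name,cv2.resize(np.clip(im[r0:r1,c0:c1].astype(float)*1.8,0,255).astype(np.uint8),None,fx=s,fy=s,interpolation=cv2.INTER_CUBIC))
E
python3 - <<'E'
from h import *
t=cv2.imread("pics/top0.png");s=cv2.imread("pics/side0.png")
crop(t,195,255,125,210,9,"pics/a1.png");crop(t,150,250,290,380,6,"pics/a2.png")
crop(s,245,335,190,280,6,"pics/a3.png");crop(s,160,210,250,345,8,"pics/a4.png")
K,R,tt=P("top");print("topcam",-R.T@tt,R.round(3).tolist());K,R,tt=P("side");print("sidecam",-R.T@tt)
print("cas",p2w("top",(226.6,146.1),.01),p2w("side",(307,221.9),.01))
print("spare",p2w("top",(224.2,186.7),.01),p2w("side",(280.5,238.6),.01))
print("press",p2w("top",(200,332.4),0),p2w("side",(185.3,294.6),0),"nest",p2w("side",(183.5,291.6),.008))
print("handles",p2w("top",(225.6,344.5),.02),p2w("side",(184.1,321.4),.02))
E
```

```text
topcam [ 0.48520929 -0.01351222  0.87815774] [[0.009, -1.0, 0.022], [-0.993, -0.011, -0.118], [0.118, -0.021, -0.993]]
sidecam [0.20898541 0.61020814 0.6508166 ]
cas [0.53955951 0.26577628 0.01      ] [0.54045182 0.2619106  0.01      ]
spare [0.54588818 0.17526856 0.01      ] [0.55040215 0.1919425  0.01      ]
press [ 0.60612586 -0.15605469  0.        ] [ 0.61547522 -0.16372867  0.        ] nest [ 0.6213374  -0.15718064  0.008     ]
handles [ 0.54566711 -0.17961979  0.02      ] [ 0.54479725 -0.18072629  0.02      ]
```

View pics/a1.png

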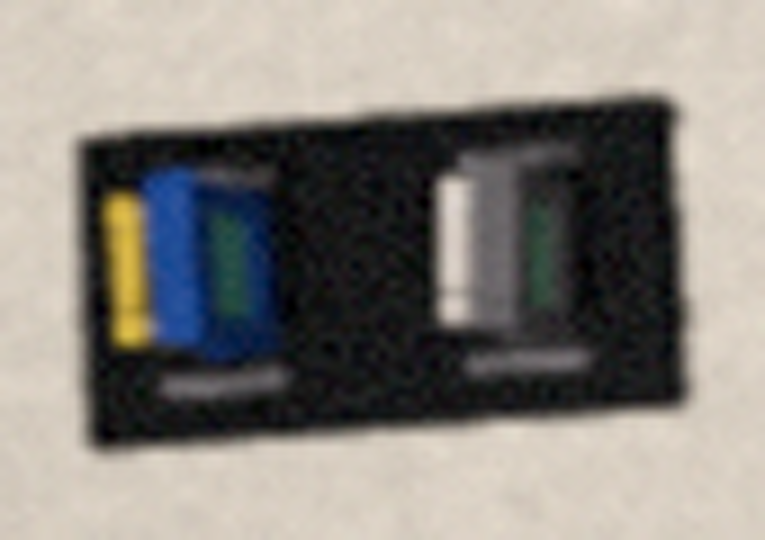

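View pics/a2.png

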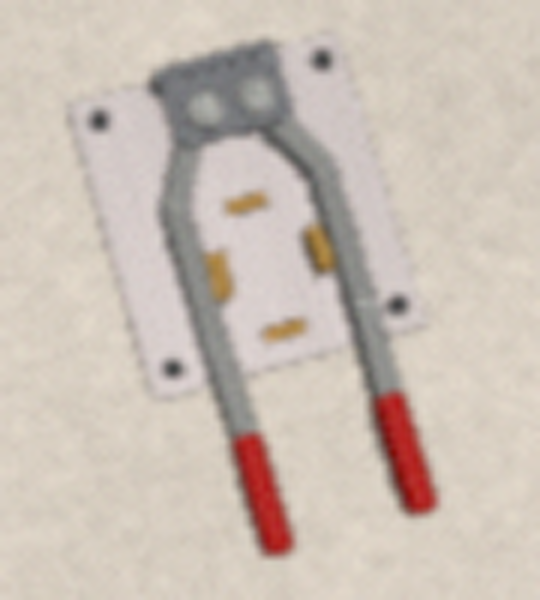

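View pics/a3.png

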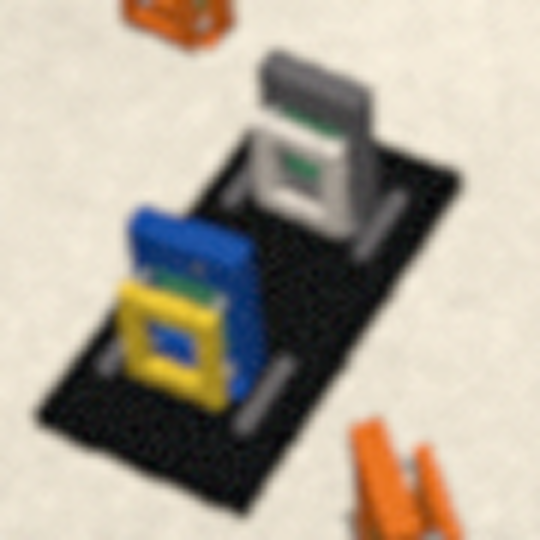

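View pics/a4.png

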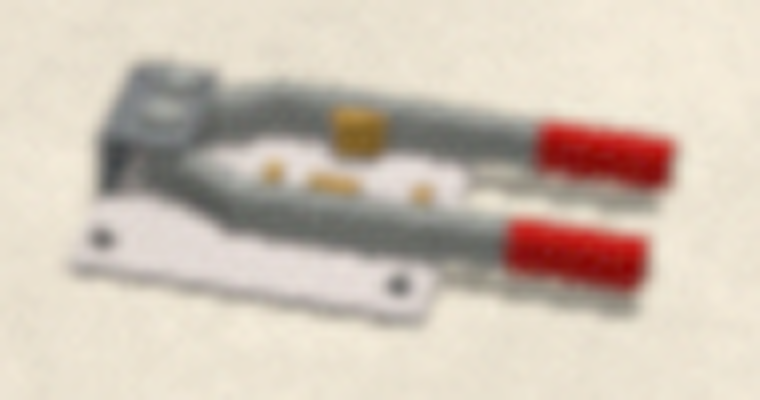

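Crops show: in the top view the cassette's yellow cover faces image left (world +y), so cassette x ≈ world +x. The press hinge is up the image (world +x), with its ribs between the jaws. Now I'll fit the poses.

```bash
cat >> h.py <<'E'
from scipy.optimize import minimize, least_squares
def T(p,q): # pose x,y,yaw
    c,s=np.cos(p[2]),np.sin(p[2]); q=np.atleast_2d(q).astype(float)
    return np.c_[p[0]+c*q[:,0]-s*q[:,1],p[1]+s*q[:,0]+c*q[:,1],q[:,2]]
def box(x0,x1,y0,y1,z0,z1): return np.array([[x,y,z] for x in(x0,x1) for y in(y0,y1) for z in(z0,z1)])
def rast(n,X,r0,c0,h,w,S=8):
    pts=np.array([w2p(n,x) for x in X])[:,::-1]
    hull=cv2.convexHull(((pts-[c0-.5,r0-.5])*S).astype(np.float32)).round().astype(np.int32)
    m=np.zeros((h*S,w*S),np.uint8);cv2.fillConvexPoly(m,hull,1)
    return cv2.resize(m.astype(np.float32),(w,h),interpolation=cv2.INTER_AREA)
# visible hull of frame box and cover box, vs soft colour mask of (blue or yellow)
def soft(im):
    b,g,r=[im[...,i].astype(float) for i in range(3)]
    s=np.maximum(b,1)
    blue=np.clip((b-r)/25.,0,1)*(b>g); yel=np.clip((np.minimum(r,g*1.2)-b-15)/60.,0,1)
    return blue,yel
def fitcas(ims,x0,z0,rois,z_free=False):
    obs={n:(lambda bl,ye,r:(bl[r[0]:r[1],r[2]:r[3]],ye[r[0]:r[1],r[2]:r[3]]))(*soft(ims[n]),rois[n]) for n in ims}
    def cost(p,per=False):
        F=box(-.02,.02,-.012,-.001,0,.06)+[0,0,z0 if not z_free else p[3]];C=box(-.017,.017,.006,.012,.003,.045)+[0,0,z0 if not z_free else p[3]]
        e={}
        for n in obs:
            r=rois[n];a=(r[0],r[2],r[1]-r[0],r[3]-r[2])
            f=rast(n,T(p,F),*a);c=rast(n,T(p,C),*a)
            u=np.maximum(f,c); o=np.clip(obs[n][0]+obs[n][1],0,1)
            e[n]=((u-o)**2).sum()
        return e if per else sum(e.values())
    x=np.array(x0,float);st=[.004,.004,.08]+([.004] if z_free else [])
    sim=np.vstack([x]+[x+np.eye(len(x))[i]*st[i] for i in range(len(x))])
    r=minimize(cost,x,method="Nelder-Mead",options=dict(initial_simplex=sim,xatol=1e-4,fatol=1e-3,maxiter=250))
    return r.x,cost(r.x,True)
E
python3 - <<'E'
from h import *
ims={n:cv2.imread(f"pics/{n}0.png") for n in("top","side")}
rois={"top":(205,245,130,162),"side":(270,325,200,245)}
for n in ims:
    b,y=soft(ims[n]);r=rois[n];cv2.imwrite(f"pics/m_{n}.png",cv2.resize((np.hstack([b,y])[r[0]:r[1]]*255).astype(np.uint8)[:,np.r_[r[2]:r[3],560+r[2]:560+r[3]]],None,fx=8,fy=8,interpolation=0))
for k in(["top","side"],["top"],["side"]):
    print(k,fitcas({n:ims[n] for n in k},[.54,.262,0.05],.01,rois))
# press
pts=np.array([[70,105],[332,35],[425,325],[155,395]])/6+[290,150]-.42
M=np.array([[.082,.055,.008],[.082,-.055,.008],[-.038,-.055,.008],[-.038,.055,.008]])
f=lambda p:(np.array([w2p("top",x)[::-1] for x in T(p,M)])-pts).ravel()
s=least_squares(f,[.61,-.155,.2]);print("press top",s.x,s.fun.round(2))
ps=np.array([[70,268],[415,318]])/8+[250,160]-.4  # side: plate +y edge lower corners approx z=0
for q in ps: print("side plate",p2w("side",q[::-1],0.0))
print(T(s.x,[[.082,.055,0],[-.038,.055,0]]))
for nm,c in(("ribF",(245,203)),("ribB",(284,330)),("padL",(219,277)),("padR",(320,248))):
    q=np.array(c)/6+[290,150]-.42;print(nm,p2w("top",q[::-1],.013 if 'rib' in nm else .03))
print("nest mid",p2w("top",((203+330)/12+150-.42,(245+284)/12+290-.42),.013))
E
```

```text
['top', 'side'] (array([0.54188462, 0.25870139, 0.12706769]), {'top': np.float64(48.44159331597222), 'side': np.float64(101.34689552951389)})Traceback (most recent call last):
  File "<stdin>", line 7, in <module>
  File "h.py", line 48, in fitcas
    r=minimize(cost,x,method="Nelder-Mead",options=dict(initial_simplex=sim,xatol=1e-4,fatol=1e-3,maxiter=250))
    res = _minimize_neldermead(fun, x0, args, callback, bounds=bounds,
                               **options)
    fsim[j] = func(sim[j])
              ~~~~^^^^^^^^
    fx = function(np.copy(x), *(wrapper_args + args))
  File "h.py", line 42, in cost
    f=rast(n,T(p,F),*a);c=rast(n,T(p,C),*a)
                          ~~~~^^^^^^^^^^^^^
  File "h.py", line 25, in rast
    pts=np.array([w2p(n,x) for x in X])[:,::-1]
                  ~~~^^^^^
  File "h.py", line 7, in w2p
    K,R,t=P(n); q=K@(R@np.array(X,float)+t); return (q[:2]/q[2])[::-1]   # row,col
          ~^^^
  File "h.py", line 4, in P
    p=vision.camera_params(n); R=cv2.Rodrigues(np.array(p["rvec"],float))[0]
ValueError: time passes only in moves, steps and waits
```

```bash
python3 - <<'E'
s=open("h.py").read()
s=s.replace("def P(n):","import functools\n@functools.lru_cache(None)\ndef P(n):",1)
open("h.py","w").write(s)
E
cat > f1.py <<'E'
from h import *
ims={n:cv2.imread(f"pics/{n}0.png") for n in("top","side")}
rois={"top":(205,245,130,162),"side":(270,325,200,245)}
for k in(["top","side"],["top"],["side"]):
    print(k,fitcas({n:ims[n] for n in k},[.54,.262,0.05],.01,rois))
pts=np.array([[70,105],[332,35],[425,325],[155,395]])/6+[290,150]-.42
M=np.array([[.082,.055,.008],[.082,-.055,.008],[-.038,-.055,.008],[-.038,.055,.008]])
f=lambda p:(np.array([w2p("top",x)[::-1] for x in T(p,M)])-pts).ravel()
s=least_squares(f,[.61,-.155,.2]);print("press top",s.x,s.fun.round(2))
ps=np.array([[70,268],[415,318]])/8+[250,160]-.4
for q in ps: print("side plate",p2w("side",q[::-1],0.0))
print(T(s.x,[[.082,.055,0],[-.038,.055,0]]))
for nm,c in(("ribF",(245,203)),("ribB",(284,330)),("padL",(219,277)),("padR",(320,248))):
    q=np.array(c)/6+[290,150]-.42;print(nm,p2w("top",q[::-1],.013 if 'rib' in nm else .03))
print("nest mid",p2w("top",((203+330)/12+150-.42,(245+284)/12+290-.42),.013))
for n in ims:
    b,y=soft(ims[n]);r=rois[n];cv2.imwrite(f"pics/m_{n}.png",cv2.resize((np.hstack([b,y])[r[0]:r[1]]*255).astype(np.uint8)[:,np.r_[r[2]:r[3],560+r[2]:560+r[3]]],None,fx=8,fy=8,interpolation=0))
E
python3 f1.py
```

```text
['top', 'side'] (array([0.54188462, 0.25870139, 0.12706769]), {'top': np.float64(48.44159331597222), 'side': np.float64(101.34689552951389)})
['top'] (array([0.54245084, 0.2584796 , 0.14768721]), {'top': np.float64(47.64906727430555)})
['side'] (array([0.54085591, 0.25968376, 0.13822434]), {'side': np.float64(98.54325620659722)})
press top [ 0.61825978 -0.15678436  0.28097147] [-0.8  -0.33  0.88 -0.91  0.42  0.05 -0.49  1.13]
side plate [ 0.68123255 -0.08446589  0.        ]
side plate [ 0.57071601 -0.11948903  0.        ]
[[ 0.68179337 -0.08120339  0.        ]
 [ 0.56649899 -0.11447809  0.        ]]
ribF [ 0.64265147 -0.14967576  0.013     ]
ribB [ 0.59392736 -0.1641775   0.013     ]
padL [ 0.61143539 -0.13706961  0.03      ]
padR [ 0.62284533 -0.17501091  0.03      ]
nest mid [ 0.6182138  -0.15694914  0.013     ]
```

```bash
python3 -c "
import cv2,numpy as np
a=cv2.imread('pics/m_top.png');b=cv2.imread('pics/m_side.png');h=max(a.shape[0],b.shape[0])
p=lambda i:np.pad(i,((0,h-i.shape[0]),(0,4),(0,0)),constant_values=90)
o=np.hstack([p(a),p(b)]);cv2.imwrite('pics/m.png',cv2.resize(o,None,fx=.6,fy=.6))"
```

```text
(no output)
```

View pics/m.png

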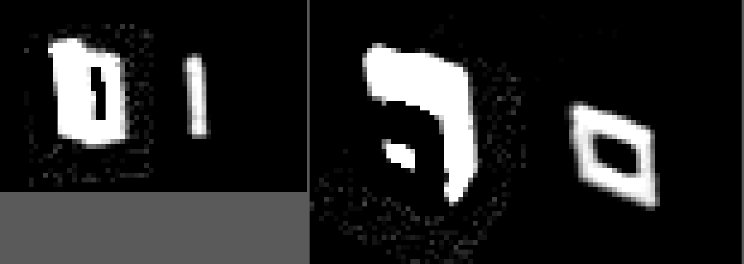

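```bash
cat >> h.py <<'E'
def q3(n,z,*rc): return [p2w(n,r,z) for r in rc]
E
python3 - <<'E'
from h import *
ims={n:cv2.imread(f"pics/{n}0.png") for n in("top","side")}
# rack edges and cassette top edges, top view
U=lambda c,r,z:p2w("top",(r/9+195-.45,c/9+125-.45),z)
def ang(a,b): d=b-a; return np.arctan2(d[1],d[0])
print("rack L",ang(U(95,445,.003),U(80,140,.003)),"R",ang(U(687,400,.003),U(670,100,.003)),"top",ang(U(670,100,.003),U(80,140,.003))-np.pi/2)
print("blue L",ang(U(155,347,.07),U(145,172,.07)),"R",ang(U(207,352,.07),U(197,172,.07)))
print("blue corners",[U(c,r,.07).round(4) for c,r in((145,172),(197,172),(155,347),(207,352))])
print("blue mid",np.mean([U(c,r,.07) for c,r in((145,172),(197,172),(155,347),(207,352))],0))
b,y=soft(ims["side"]);m=(y>.5).astype(np.uint8);m[:270]=0;m[325:]=0;m[:,:200]=0;m[:,245:]=0
c=max(cv2.findContours(m,0,1)[0],key=cv2.contourArea);print(cv2.approxPolyDP(cv2.convexHull(c),2.5,True).ravel())
for p in([.542,.2587,.06],[.542,.2587,.13]):
    print([w2p("side",x)[::-1].round(1) for x in T(p,[[-.017,.012,.013],[.017,.012,.013],[.017,.012,.055],[-.017,.012,.055]])])
E
```

```text
rack L 0.10117852737423345 R 0.08892082185667606 top 0.07994343507884127
blue L 0.10688393054122637 R 0.10361775647220689
blue corners [array([0.5628, 0.2591, 0.07  ]), array([0.563 , 0.2471, 0.07  ]), array([0.5221, 0.2548, 0.07  ]), array([0.5211, 0.2427, 0.07  ])]
blue mid [0.54226396 0.25093802 0.07      ]
[210 292 225 297 226 312 211 306]
[array([226.2, 312.6]), array([211.2, 305.7]), array([208.8, 291.9]), array([224.3, 298.8])]
[array([226.9, 312.3]), array([211.3, 306.4]), array([208.9, 292.5]), array([225. , 298.5])]
```

Emit:
arm_command(plan=[-0.3,0.5,-0.35,-0.05,-0.3,-0.3,0.99,-0.7,-0.1,-0.58,-0.3,0.99,-0.7,-0.1,-0.58,-0.3,0.99,-0.7,-0.1,-0.58,-0.3,0.99,-0.7,-0.1,-0.58,-0.3,0.99,-0.7,-0.1,-0.58,-0.3,0.99,-0.7,-0.1,-0.58,-0.3,0.99,-0.7,-0.1,-0.58,-0.3,0.99,-0.7,-0.1,-0.58,-0.3,0.99,-0.7,-0.1,-0.58,-0.3,0.99,-0.7,-0.1,-0.58,-0.3,0.99,-0.7,-0.1,-0.58,-0.3,0.99,-0.7,-0.1,-0.58,-0.3,0.99,-0.7,-0.1,-0.58])

```text
time_s: 2.0
ee_pos: [0.5344, 0.253, 0.365]
eef_rot: [3.141, -0.0, 1.673]
force: [-0.7, 1.0, 0.3]
grip_width: 0.061
```

Emit:
arm_command(plan=[-0.3,0.02,-0.0025,-0.1,0,-0.3,0.02,-0.0025,-0.2,0,-0.3,0.02,-0.0025,-0.2,0,-0.3,0.02,-0.0025,-0.2,0])

```text
time_s: 2.4
ee_pos: [0.543, 0.2517, 0.2858]
eef_rot: [3.142, -0.0, 1.672]
force: [0.9, 0.8, 0.2]
grip_width: 0.0609
```

```bash
python3 - <<'E'
from h import *
for n,r in(("side",(230,330,170,290)),("top",(180,260,110,230))):
    im=vision.camera(n);cv2.imwrite(f"pics/{n}1.png",im);crop(im,*r,5,f"pics/b_{n}.png")
E
python3 -c "
import cv2,numpy as np
a=cv2.imread('pics/b_side.png');b=cv2.imread('pics/b_top.png');cv2.imwrite('pics/b.png',cv2.resize(np.vstack([a,b]),None,fx=.66,fy=.66))"
```

```text
(no output)
```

View pics/b.png

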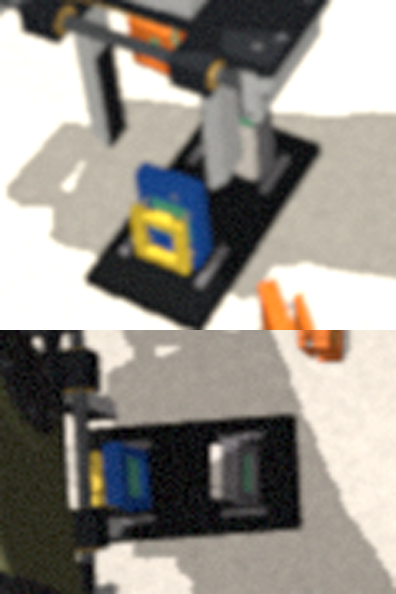

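Run:
```python
from h import *
g=[.543,.2517,.101]
for s in(-1,1):
  for y in(-.008,.008):
    for x in(.0305,.043):
      X=T([g[0],g[1],.1],[[s*x,y,.0868]])[0]; print(s,x,y,(w2p("side",X)[::-1]-[170,230])*3.3, (w2p("top",X)[::-1]-[110,180])*3.3+[0,330])
print([(w2p("side",X)[::-1]-[170,230])*3.3 for X in T([.542,.258,.1],[[-.02,-.001,.07],[.02,-.001,.07],[-.02,-.012,.07]])])
```

```text
-1 0.0305 -0.008 [221.87964922 162.06714369] [118.0358002 518.2068439]
-1 0.043 -0.008 [241.92001561 169.64261008] [119.07299819 538.42644448]
-1 0.0305 0.008 [207.25507448 182.9858918 ] [ 91.96296399 520.55157717]
-1 0.043 0.008 [227.5252006  190.80123845] [ 92.952755   540.78900535]
1 0.0305 -0.008 [127.25244694 126.29707959] [113.02855396 420.59335054]
1 0.043 -0.008 [108.48667463 119.20342298] [112.01346253 400.80470519]
1 0.0305 0.008 [111.59162668 146.10190788] [ 87.18461704 422.85271772]
1 0.043 0.008 [ 92.629887  138.7910225] [ 86.21593602 403.04690789]
[array([195.82660395, 193.00596696]), array([134.05873051, 168.93555519]), array([205.83026813, 178.76256997])]
```

Emit:
arm_command(plan=[-0.3,0,0,-0.08,0,-0.3,0,0,-0.11,0,-0.3,0,0,-0.11,0,0.5,0,0,-0.11,0,0.5,0,0,-0.11,0,0.5,0,0,-0.11,0,0.5,0,0,-0.11,0,0.5,0,0,-0.11,0,0.5,0,0,-0.11,0], newtons=15)

```text
time_s: 3.4
ee_pos: [0.5433, 0.2512, 0.2417]
eef_rot: [3.14, -0.0, 1.671]
force: [-2.1, -0.8, 6.7]
grip_width: 0.0397
```

Emit:
arm_command(plan=[0.5,0,0,0.1,0,0.5,0,0,0.2,0,0.5,0,0,0.3,0,0.5,0.05,-0.1,0.3,0.02,0.5,0.1,-0.3,0.3,0.05,0.5,0.19,-0.95,0.3,0.087,0.5,0.19,-0.95,0.3,0.087,0.5,0.19,-0.95,0.3,0.087,0.5,0.19,-0.95,0.3,0.087,0.5,0.19,-0.95,0.3,0.087,0.5,0.19,-0.95,0.3,0.087,0.5,0.19,-0.95,0.3,0.087,0.5,0.19,-0.95,0.3,0.087,0.5,0.19,-0.95,0.3,0.087])

```text
time_s: 4.8
ee_pos: [0.6191, -0.128, 0.3606]
eef_rot: [-3.141, -0.0, 1.854]
force: [-0.6, 0.6, -2.5]
grip_width: 0.0399
```

```bash
python3 - <<'E'
from h import *
o=sensors.get_obs();print(o["ee_pos"],o["eef_rot"],o["force"],o["time_s"])
for n in("side","top"):
    im=vision.camera(n);cv2.imwrite(f"pics/{n}2.png",im);cv2.imwrite(f"pics/c_{n}.png",np.clip(im*1.5,0,255))
E
python3 -c "
import cv2,numpy as np
a=cv2.imread('pics/c_side.png');b=cv2.imread('pics/c_top.png');cv2.imwrite('pics/c.png',np.vstack([a[60:340],b[60:340]]))"
```

```text
[ 0.61911441 -0.12804761  0.3606001 ] [-3.14133498e+00 -2.98324899e-04  1.85405108e+00] [-0.5587074   0.57810824 -2.48290118] 4.8[ WARN:0@1.135] global loadsave.cpp:1063 imwrite_ Unsupported depth image for selected encoder is fallbacked to CV_8U.
```

View pics/c.png

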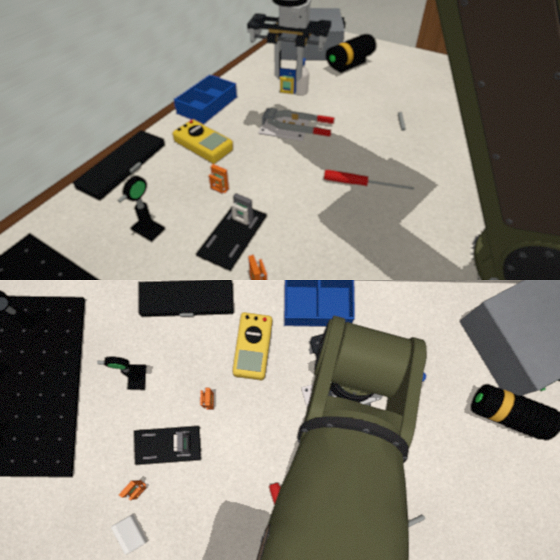

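```bash
cat > f2.py <<'E'
from h import *
for n,r in(("top",(150,250,290,380)),("side",(160,212,250,345))):
    im=cv2.imread(f"pics/{n}0.png").astype(float)[r[0]:r[1],r[2]:r[3]]
    b,g,rr=im[...,0],im[...,1],im[...,2]
    red=np.clip((rr-g*1.6-15)/60,0,1)
    br=np.clip((g-b-20)/30,0,1)*(rr-g<60)
    for nm,m in(("red",red),("brass",br)):
        k,lab=cv2.connectedComponents((m>.12).astype(np.uint8))
        for i in range(1,k):
            w=m*(lab==i)
            if w.sum()<1.: continue
            yy,xx=np.mgrid[:m.shape[0],:m.shape[1]]
            print(n,nm,"col %.2f row %.2f area %.1f"%((w*xx).sum()/w.sum()+r[2],(w*yy).sum()/w.sum()+r[0],w.sum()))
p=[.6182,-.1568,.281]
for n in("top","side"):
    for nm,q in(("ribF",[.024,0,.0125]),("ribB",[-.024,0,.0125]),("gripL",[-.0825,.028,.025]),("gripR",[-.0825,-.028,.025])):
        print("pred",n,nm,w2p(n,T(p,q)[0])[::-1].round(2))
E
python3 f2.py
```

```text
top red col 357.06 row 225.06 area 60.7
top red col 333.33 row 231.97 area 56.6
top brass col 330.51 row 183.51 area 2.4
top brass col 343.04 row 190.94 area 5.7
top brass col 326.02 row 195.39 area 5.4
top brass col 337.13 row 204.57 area 2.5
side red col 325.22 row 178.71 area 59.8
side red col 321.64 row 191.06 area 68.6
side brass col 294.24 row 175.73 area 8.6
pred top ribF [330.59 184.05]
pred top ribB [336.56 204.07]
pred top gripL [333.   231.83]
pred top gripR [356.94 225.11]
pred side ribF [283.91 181.24]
pred side ribB [301.35 183.93]
pred side gripL [321.55 189.72]
pred side gripR [325.14 177.42]
```

```bash
cat > f3.py <<'E'
from h import *
import sys
def chk(im,ee,yaw,off,zc):
    th=yaw-np.pi/2
    p=np.r_[T([ee[0],ee[1],th],[[0,off,0]])[0][:2],th]; z=ee[2]-.18-zc
    C=T(p,box(-.017,.017,.006,.012,.003,.045)+[0,0,z]); q=np.array([w2p("side",x)[::-1] for x in C])
    u,v=q.mean(0).astype(int); r=(v-25,v+25,u-25,u+25)
    _,y=soft(im); y=y[r[0]:r[1],r[2]:r[3]]
    m=(y>.4).astype(np.uint8);k,lab,st,ce=cv2.connectedComponentsWithStats(m)
    i=1+np.argmax(st[1:,4]);m=(lab==i).astype(np.uint8)
    c=max(cv2.findContours(m,0,1)[0],key=cv2.contourArea);f=np.zeros_like(m);cv2.drawContours(f,[cv2.convexHull(c)],-1,1,-1)
    o=np.maximum(y*(cv2.dilate(m,np.ones((3,3)))),cv2.erode(f,np.ones((3,3))))
    S=rast("side",C,r[0],r[2],50,50)
    yy,xx=np.mgrid[:50,:50]
    ce=lambda w:np.array([(w*xx).sum(),(w*yy).sum()])/w.sum()+[r[2],r[0]]
    print("pred origin",p,z,"obs",ce(o),o.sum(),"pred",ce(S),S.sum())
    # px jacobian for local x,y,z mm
    b=w2p("side",[*p[:2],z+.024])[::-1]
    for nm,d in(("lx",[.001,0]),("ly",[0,.001])): print(nm,w2p("side",[*T(p,[[*d,0]])[0][:2],z+.024])[::-1]-b)
    print("z",w2p("side",[*p[:2],z+.025])[::-1]-b)
if __name__=="__main__":
    im=cv2.imread("pics/side2.png")
    chk(im,[.6191,-.1280,.3606],1.854,.0068,.052)
    crop(im,130,190,250,345,8,"pics/d.png")
    # same check on start picture
    chk(cv2.imread("pics/side0.png"),[.5433,.2512,.2417],1.671,.0068,.0517)
E
python3 f3.py
```

```text
pred origin [ 0.61719985 -0.12147088  0.28320367] 0.1286 obs [286.19276155 144.91939152] 202.25333333333333 pred [286.40964783 144.92693566] 243.57812
lx [-0.40512996 -0.0539428 ]
ly [-0.09709881  0.2089016 ]
z [ 0.00653411 -0.362681  ]
pred origin [0.54261975 0.25796589 0.10020367] 0.010000000000000002 obs [218.0529787  301.53920882] 261.80333333333334 pred [218.72130691 300.72420127] 280.71875
lx [-0.45436064 -0.18215983]
ly [-0.27547902  0.38973676]
z [-0.04743184 -0.33025981]
```

View pics/d.png

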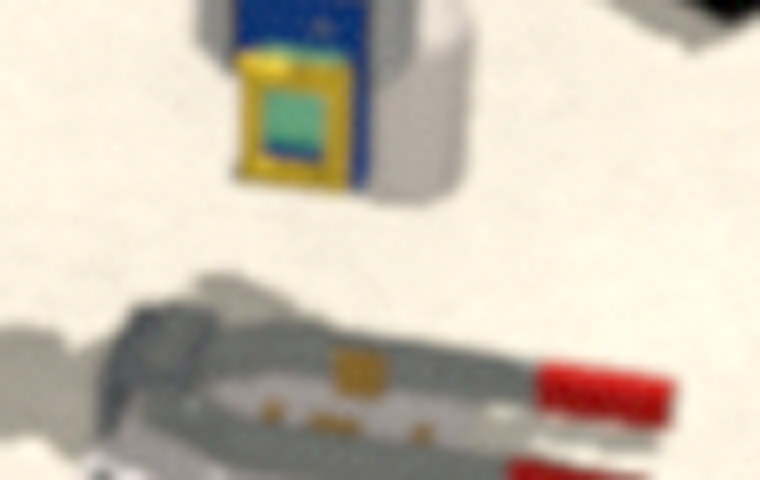

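Run:
```python
from h import *
p=[.6182,-.1568,.281]
for n,c in(("top",(343.04,190.94)),("top",(326.02,195.39)),("top",(330.51,183.51)),("top",(337.13,204.57)),("top",(357.06,225.06)),("top",(333.33,231.97))):
  for z in(.0125,.025,.03):
    d=p2w(n,c[::-1],z)[:2]-p[:2];a=p[2];print(c,z,(1e3*np.array([np.cos(a)*d[0]+np.sin(a)*d[1],-np.sin(a)*d[0]+np.cos(a)*d[1]])).round(1))
t=cv2.imread("pics/top0.png");crop(t,178,212,315,355,16,"pics/e.png")
```

```text
(343.04, 190.94) 0.0125 [  1.1 -23. ]
(343.04, 190.94) 0.025 [ -0.2 -20.2]
(343.04, 190.94) 0.03 [ -0.7 -19. ]
(326.02, 195.39) 0.0125 [ 1.6 17.6]
(326.02, 195.39) 0.025 [ 0.3 19.8]
(326.02, 195.39) 0.03 [-0.2 20.7]
(330.51, 183.51) 0.0125 [25.3 -0.2]
(330.51, 183.51) 0.025 [23.6  2.3]
(330.51, 183.51) 0.03 [23.   3.3]
(337.13, 204.57) 0.0125 [-25.4  -0.9]
(337.13, 204.57) 0.025 [-26.3   1.6]
(337.13, 204.57) 0.03 [-26.7   2.6]
(357.06, 225.06) 0.0125 [-82.4 -31.3]
(357.06, 225.06) 0.025 [-82.5 -28.3]
(357.06, 225.06) 0.03 [-82.5 -27.1]
(333.33, 231.97) 0.0125 [-82.9  25.2]
(333.33, 231.97) 0.025 [-83.   27.4]
(333.33, 231.97) 0.03 [-83.   28.2]
```

View pics/e.png

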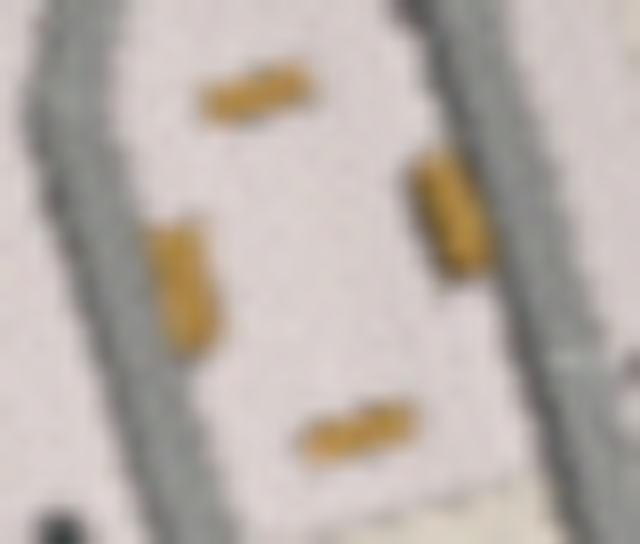

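Run:
```python
from h import *
p=[.6182,-.1568,.281]
for nm,c,z in(("Lin",(214,290),.03),("Rin",(436,215),.03),("Rbot",(425,215),.012),("ribFin",(262,112),.013),("ribBin",(352,412),.013),("ribF",(257,93),.013),("ribB",(357,432),.013)):
    q=np.array(c)/16+[315,178]-.47
    d=p2w("top",q[::-1],z)[:2]-p[:2];a=p[2];print(nm,z,(1e3*np.array([np.cos(a)*d[0]+np.sin(a)*d[1],-np.sin(a)*d[0]+np.cos(a)*d[1]])).round(1))
```

```text
Lin 0.03 [-1.9 16.8]
Rin 0.03 [ -0.  -16.3]
Rbot 0.012 [  2.3 -18.8]
ribFin 0.013 [22.7 -0.3]
ribBin 0.013 [-22.3  -0.4]
ribF 0.013 [25.5 -0.4]
ribB 0.013 [-25.2  -0.2]
```

Emit:
arm_command(plan=[0.5,0.0025,-0.06,0,0,0.5,0.0025,-0.088,-0.08,0,0.5,0.0025,-0.088,-0.16,0,0.5,0.0025,-0.088,-0.2,0,0.5,0.0025,-0.088,-0.2,0,0.5,0.0025,-0.088,-0.2,0,0.5,0.0025,-0.088,-0.2,0])

```text
time_s: 5.6
ee_pos: [0.6205, -0.1638, 0.2826]
eef_rot: [3.139, 0.002, 1.854]
force: [0.2, 0.3, -1.9]
grip_width: 0.0398
```

Run:
```python
from h import *
from f3 import chk
o=sensors.get_obs();ee=o["ee_pos"];print(ee,o["eef_rot"])
im=vision.camera("side");cv2.imwrite("pics/side3.png",im);chk(im,ee,o["eef_rot"][2],.0068,.0517)
crop(im,145,205,250,345,8,"pics/g.png")
```

```text
[ 0.62054894 -0.16375418  0.28258327] [3.13936490e+00 1.53508376e-03 1.85389806e+00]
pred origin [ 0.61864946 -0.15722486  0.28310174] 0.05088327259626193 obs [292.15481254 166.41484486] 202.18 pred [292.40614465 164.77597303] 203.9375
lx [-0.37738782 -0.05388134]
ly [-0.08598283  0.20826925]
z [ 0.00970566 -0.32458128]
```

View pics/g.png

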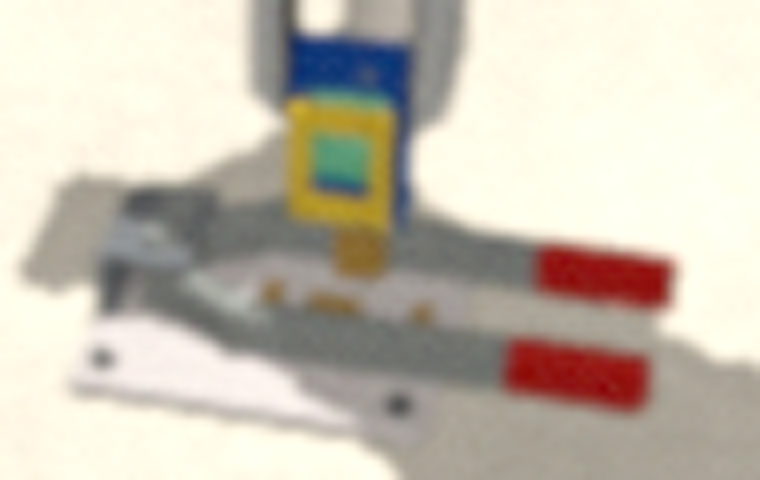

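Emit:
arm_command(plan=[0.5,-0.002,0,-0.03,0,0.5,-0.002,0,-0.06,0,0.5,-0.002,0,-0.08,0,0.5,-0.002,0,-0.08,0,0.5,-0.002,0,-0.08,0,0.5,-0.002,0,-0.08,0])

```text
time_s: 6.25
ee_pos: [0.6195, -0.1641, 0.2491]
eef_rot: [3.141, 0.0, 1.853]
force: [0.3, 0.8, -1.7]
grip_width: 0.0397
```

Run:
```python
from h import *
from f3 import chk
o=sensors.get_obs();ee=o["ee_pos"];print(ee,o["eef_rot"],o["force"])
im=vision.camera("side");cv2.imwrite("pics/side4.png",im);chk(im,ee,o["eef_rot"][2],.0068,.0517)
crop(im,145,205,250,345,8,"pics/g2.png")
```

```text
[ 0.61948715 -0.1641489   0.24905132] [3.14105160e+00 3.56597978e-04 1.85322698e+00] [ 0.29221504  0.83774815 -1.65018736]
pred origin [ 0.61759206 -0.15761831  0.28243065] 0.017351320202362595 obs [292.03040327 175.919122  ] 163.25 pred [292.49740386 175.53610255] 192.59375
lx [-0.36976269 -0.05492527]
ly [-0.08442741  0.21157188]
z [ 0.00957349 -0.31158036]
```

View pics/g2.png

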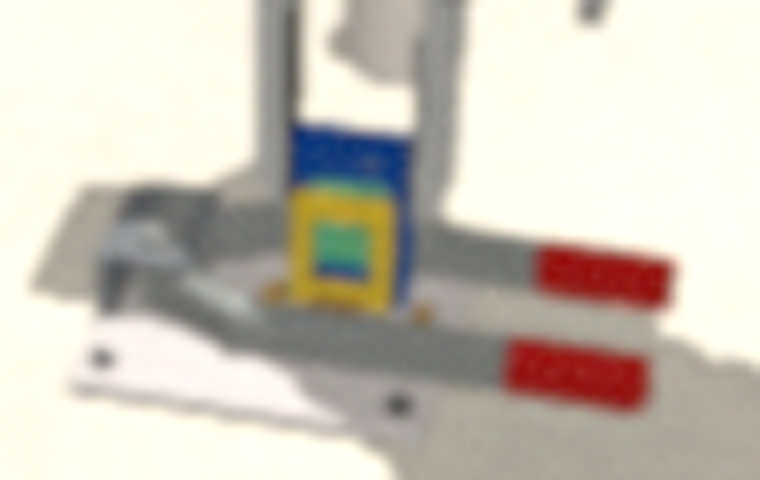

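Emit:
arm_command(plan=[0.5,0,0.001,-0.008,0,0.5,0,0.001,-0.014,0,0.5,0,0.001,-0.018,0,0.5,0,0.001,-0.021,0,0.5,0,0.001,-0.023,0,0.5,0,0.001,-0.023,0,0.5,0,0.001,-0.023,0])

```text
time_s: 7.0
ee_pos: [0.6194, -0.1637, 0.2397]
eef_rot: [3.141, 0.0, 1.853]
force: [-3.3, -1.0, 2.8]
grip_width: 0.04
```

Run:
```python
from h import *
from f3 import chk
o=sensors.get_obs();ee=o["ee_pos"];print(ee,o["eef_rot"],o["force"])
im=vision.camera("side");cv2.imwrite("pics/side5.png",im);chk(im,ee,o["eef_rot"][2],.0068,.0517)
crop(im,145,205,250,345,8,"pics/g3.png")
```

```text
[ 0.61937606 -0.16374722  0.2397462 ] [3.14136401e+00 2.29926112e-04 1.85324919e+00] [-3.288205   -0.95630789  2.8467639 ]
pred origin [ 0.61748082 -0.15721667  0.28245286] 0.008046195222786566 obs [291.77605869 177.53207896] 133.57666666666665 pred [292.38304284 178.50798176] 191.84375
lx [-0.36778123 -0.05517882]
ly [-0.08405905  0.21252889]
z [ 0.00944728 -0.30814154]
```

View pics/g3.png

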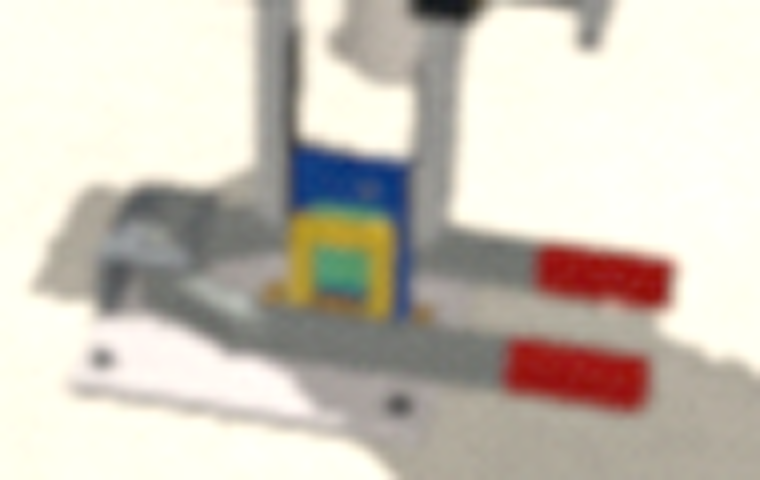

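Emit:
arm_command(plan=[0.1,0,0,0,0,0.05,0,0,0,0,0,0,0,0,0,-0.1,0,0,0,0,-0.1,0,0,0,0,-0.1,0,0,0,0,-0.1,0,0,0,0])

```text
time_s: 7.75
ee_pos: [0.6194, -0.1637, 0.2394]
eef_rot: [3.142, 0.0, 1.853]
force: [1.0, -0.1, 0.6]
grip_width: 0.0514
```

Run:
```python
from h import *
o=sensors.get_obs();ee=o["ee_pos"];print(ee,o["force"])
im=vision.camera("side");cv2.imwrite("pics/side6.png",im)
crop(im,145,205,250,345,8,"pics/g4.png")
p=[.6182,-.1568,.282]
print([((w2p("side",x)[::-1]-[250,145]+.45)*8).round() for x in T(p,[[-.02,-.001,.068],[.02,-.001,.068],[-.02,-.012,.068],[-.017,.012,.053],[.017,.012,.053]])])
```

```text
[ 0.61937058 -0.16370476  0.23944936] [ 1.02505805 -0.0995401   0.6048626 ]
[array([409., 173.]), array([289., 156.]), array([417., 155.]), array([390., 232.]), array([288., 217.])]
```

View pics/g4.png

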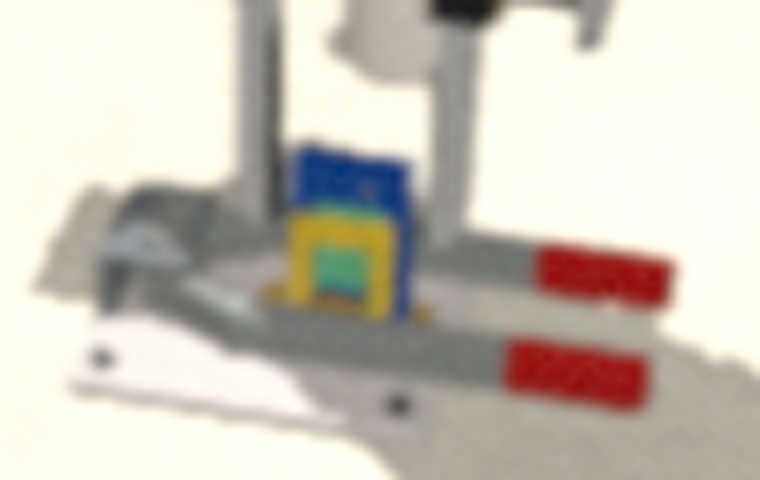

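Emit:
arm_command(plan=[-0.1,0,0,0.05,0,-0.1,0,0,0.12,0,-0.1,0,0,0.24,0,-0.1,0,0,0.3,0,-0.1,-0.1,0.5,0.3,-0.1,-0.1,-0.2,0.7,0.3,-0.3,-0.1,-0.2,0.7,0.3,-0.6,-0.1,-0.2,0.7,0.3,-0.6,-0.1,-0.2,0.7,0.3,-0.6,-0.1,-0.2,0.7,0.3,-0.6,-0.1,-0.2,0.7,0.3,-0.75,-0.1,-0.2,0.7,0.3,-0.75,-0.1,-0.2,0.7,0.3,-0.75,-0.1,-0.2,0.7,0.3,-0.75])

```text
time_s: 9.2
ee_pos: [0.5393, 0.1165, 0.3595]
eef_rot: [3.142, -0.0, 0.383]
force: [0.4, -0.7, -0.3]
grip_width: 0.0517
```

Run:
```python
from h import *
o=sensors.get_obs();print(o["ee_pos"],o["eef_rot"],o["force"],o["time_s"],o["qpos"])
for n,r in(("side",(150,210,255,340)),("top",(155,245,295,375))):
    im=vision.camera(n);cv2.imwrite(f"pics/{n}7.png",im);crop(im,*r,7,f"pics/h_{n}.png")
```

```text
[0.5392714  0.11647239 0.35951193] [ 3.14156030e+00 -9.53546816e-05  3.82978349e-01] [ 0.38186271 -0.69043567 -0.26968029] 9.2 [ 1.46326396e-01  3.44026704e-01  1.57118959e+00 -9.66631589e-06
  1.22627607e+00  1.33414764e+00]
```

View pics/h_side.png

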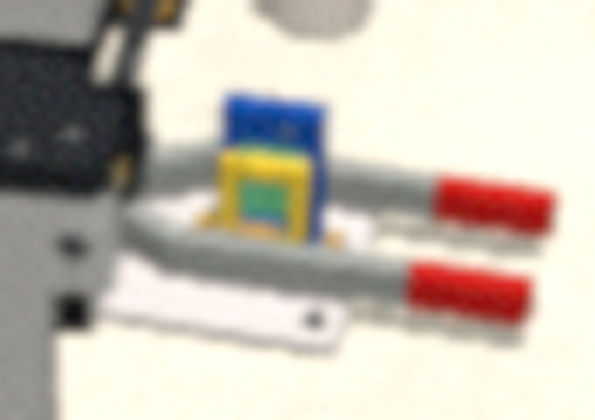

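View pics/h_top.png

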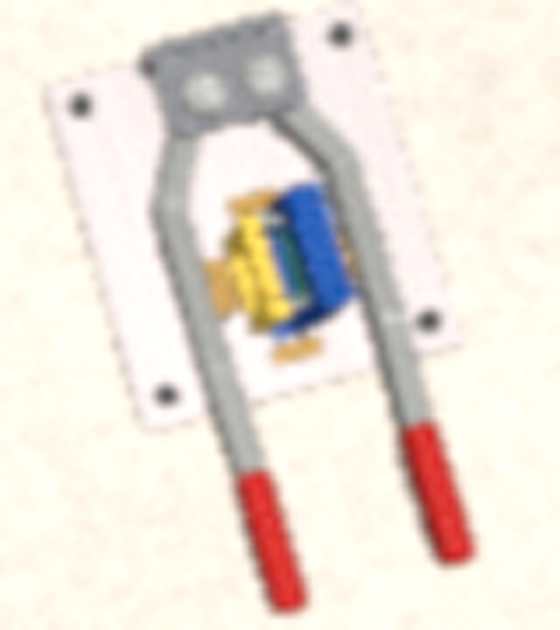

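Run:
```python
from h import *
p=[.6182,-.1568,.281]
def loc(n,rc,z):
    d=p2w(n,rc,z)[:2]-p[:2];a=p[2];return (1e3*np.array([np.cos(a)*d[0]+np.sin(a)*d[1],-np.sin(a)*d[0]+np.cos(a)*d[1]])).round(1)
U=lambda c,r:(r/7+155-.43,c/7+295-.43)
for c,r in((275,200),(313,185),(318,310),(352,295),(318,252)): print("blue top",loc("top",U(c,r),.068))
for c,r in((232,222),(258,215),(262,328),(288,322)): print("yel top",loc("top",U(c,r),.053))
ims={n:cv2.imread(f"pics/{n}7.png") for n in("top",)}
im=ims["top"].astype(float)[155:245,295:375];b,g,rr=im[...,0],im[...,1],im[...,2]
red=np.clip((rr-g*1.6-15)/60,0,1);k,lab=cv2.connectedComponents((red>.2).astype(np.uint8))
for i in range(1,k):
    w=red*(lab==i)
    if w.sum()>5:
        yy,xx=np.mgrid[:90,:80];q=((w*yy).sum()/w.sum()+155,(w*xx).sum()/w.sum()+295);print("grip",q,loc("top",q,.026))
```

```text
blue top [16.9  3.8]
blue top [18.2 -8.8]
blue top [-19.3   0.9]
blue top [-17.6 -10.5]
blue top [-2.1 -4.3]
yel top [15.7 15.6]
yel top [15.7  7.2]
yel top [-18.8  16.1]
yel top [-19.1   7.7]
grip (np.float64(225.0322669104205), np.float64(357.06110603290676)) [-82.4 -28.1]
grip (np.float64(231.96243061062648), np.float64(333.33653846153845)) [-83.   27.5]
```

Emit:
arm_command(plan=[-1,0.005,-0.2,0,-0.049,-1,0.005,-0.4,0,-0.049,-1,0.005,-0.6,0,-0.049,-1,0.005,-0.74,0,-0.049,-1,0.005,-0.74,0,-0.049,-1,0.005,-0.74,0,-0.049,-1,0.005,-0.74,0,-0.049,-1,0.005,-0.74,0,-0.049,-1,0.005,-0.74,-0.1,-0.049,-1,0.005,-0.74,-0.2,-0.049,-1,0.005,-0.74,-0.2,-0.049,-1,0.005,-0.74,-0.2,-0.049])

```text
time_s: 10.5
ee_pos: [0.5418, -0.1788, 0.2804]
eef_rot: [-3.141, 0.0, 0.289]
force: [0.4, -0.2, 0.8]
grip_width: 0.0942
```

Run:
```python
from h import *
o=sensors.get_obs();print(o["ee_pos"],o["eef_rot"],o["grip_width"])
im=vision.camera("side");cv2.imwrite("pics/side8.png",im);crop(im,120,215,255,360,7,"pics/i.png")
g=o["ee_pos"];a=o["eef_rot"][2]
for s in(-1,1): print(((w2p("side",T([g[0],g[1],a],[[0,s*.047,g[2]-.199]])[0])[::-1]-[255,120])*7).round())
```

```text
[ 0.54178601 -0.17883468  0.28040968] [-3.14139778e+00  9.05261209e-05  2.88830721e-01] 0.09416029533411326
[502. 249.]
[460. 390.]
```

View pics/i.png

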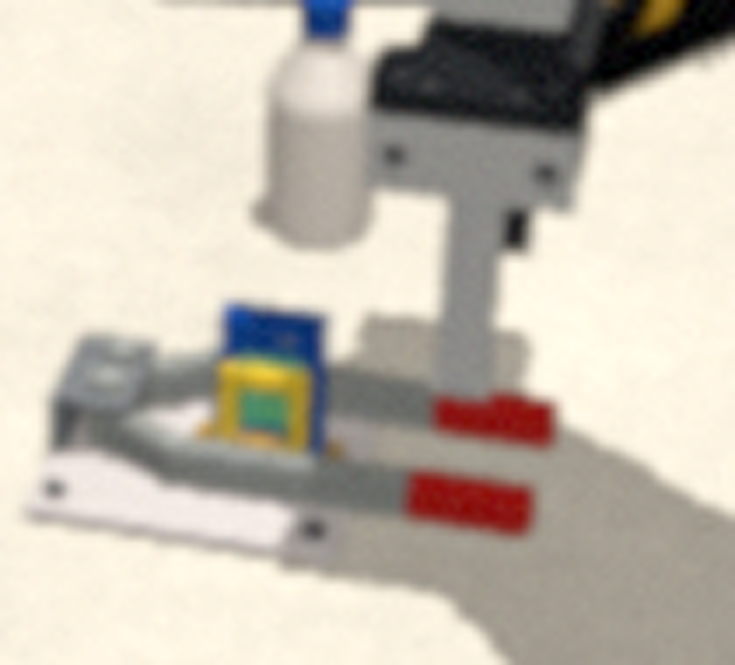

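Emit:
arm_command(plan=[-1,-0.001,-0.001,-0.06,-0.003,-1,-0.001,-0.001,-0.12,-0.003,-1,-0.001,-0.001,-0.16,-0.003,-1,-0.001,-0.001,-0.185,-0.003,-1,-0.001,-0.001,-0.185,-0.003,-1,-0.001,-0.001,-0.185,-0.003,-0.6,-0.001,-0.001,-0.185,-0.003,-0.6,-0.001,-0.001,-0.185,-0.003,-0.6,-0.001,-0.001,-0.185,-0.003], newtons=10)

```text
time_s: 11.45
ee_pos: [0.541, -0.1801, 0.206]
eef_rot: [3.141, -0.001, 0.28]
force: [-0.0, -0.8, -0.2]
grip_width: 0.0761
```

Run:
```python
from h import *
o=sensors.get_obs();print(o["ee_pos"],o["eef_rot"],o["grip_width"],o["force"],o["moment"])
im=vision.camera("side");cv2.imwrite("pics/side9.png",im);crop(im,120,215,255,360,7,"pics/j.png")
```

```text
[ 0.54103251 -0.18014611  0.20595324] [ 3.14116724e+00 -5.34662871e-04  2.79895494e-01] 0.07607621127798196 [-0.01071536 -0.84438084 -0.19296401] [-0.07328919  0.17326762 -0.03268427]
```

View pics/j.png

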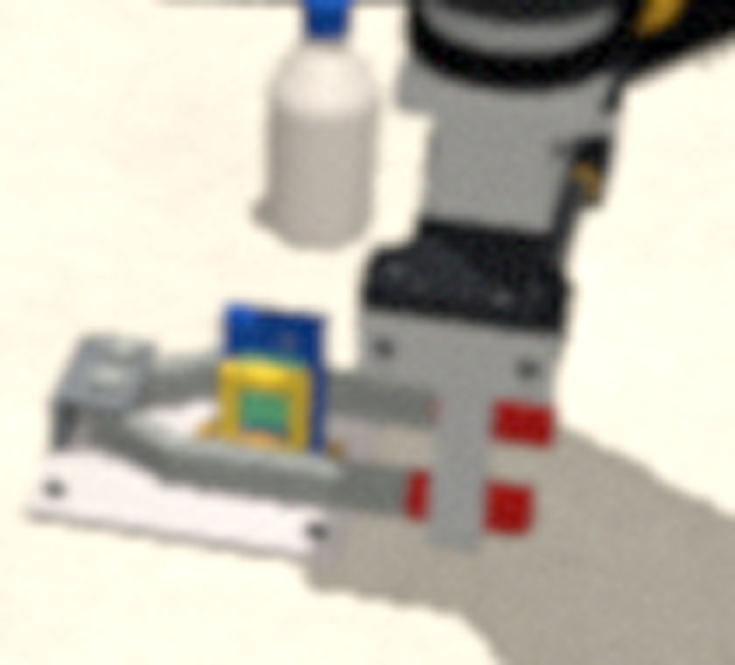

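Emit:
arm_command(plan=[-0.55,0,0,0,0,-0.5,0,0,0,0,-0.45,0,0,0,0,-0.42,0,0,0,0,-0.39,0,0,0,0,-0.36,0,0,0,0,-0.33,0,0,0,0,-0.3,0,0,0,0,-0.27,0,0,0,0,-0.24,0,0,0,0,-0.21,0,0,0,0,-0.18,0,0,0,0,-0.15,0,0,0,0,-0.12,0,0,0,0,-0.1,0,0,0,0,-0.1,0,0,0,0], newtons=9.5)

```text
time_s: 13.1
ee_pos: [0.5409, -0.1801, 0.2054]
eef_rot: [-3.142, 0.0, 0.28]
force: [-3.3, -0.2, -0.4]
grip_width: 0.0516
```

Run:
```python
from h import *
o=sensors.get_obs();print(o["ee_pos"],o["grip_width"],o["force"],o["moment"])
im=vision.camera("side");cv2.imwrite("pics/side10.png",im);crop(im,120,215,255,360,7,"pics/k.png")
```

```text
[ 0.54094681 -0.18010153  0.20544757] 0.05163812745926303 [-3.28740692 -0.18748761 -0.44224417] [-0.06686514  0.65535329  0.11417452]
```

View pics/k.png

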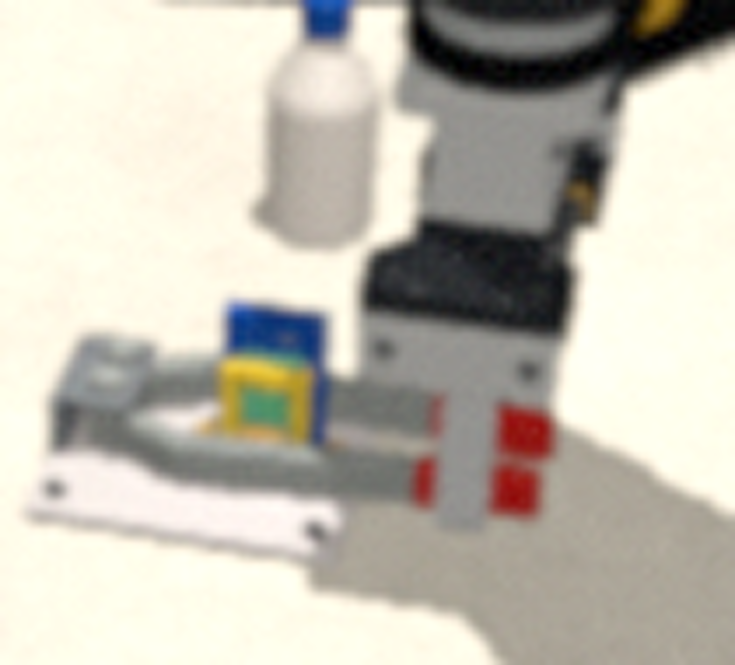

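Emit:
arm_command(plan=[-0.09,0,0,0,0,-0.08,0,0,0,0,-0.07,0,0,0,0,-0.06,0,0,0,0,-0.05,0,0,0,0,-0.04,0,0,0,0,-0.04,0,0,0,0])

```text
time_s: 13.85
ee_pos: [0.541, -0.1801, 0.2055]
eef_rot: [3.142, -0.0, 0.28]
force: [-2.6, -0.8, -0.2]
grip_width: 0.0491
```

Emit:
arm_command(plan=[-0.03,0,0,0,0,-0.02,0,0,0,0,-0.02,0,0,0,0])

```text
time_s: 14.15
ee_pos: [0.5409, -0.1802, 0.2055]
eef_rot: [3.142, 0.0, 0.28]
force: [-4.0, -1.0, 0.3]
grip_width: 0.0482
```

Emit:
arm_command(plan=[-0.01,0,0,0,0,0,0,0,0,0,0,0,0,0,0])

```text
time_s: 14.45
ee_pos: [0.5409, -0.1801, 0.2054]
eef_rot: [-3.141, 0.0, 0.28]
force: [-3.8, -1.0, 0.4]
grip_width: 0.047
```

Emit:
arm_command(plan=[0.01,0,0,0,0,0.01,0,0,0,0])

```text
time_s: 14.65
ee_pos: [0.5409, -0.1801, 0.2054]
eef_rot: [-3.141, 0.0, 0.28]
force: [-5.1, -2.5, 0.4]
grip_width: 0.0467
```

Emit:
arm_command(plan=[0.02,0,0,0,0,0.02,0,0,0,0])

```text
time_s: 14.85
ee_pos: [0.5409, -0.1801, 0.2054]
eef_rot: [-3.141, 0.0, 0.28]
force: [-5.3, -2.0, 1.3]
grip_width: 0.0461
```

Emit:
arm_command(plan=[0.03,0,0,0,0,0.03,0,0,0,0])

```text
time_s: 15.05
ee_pos: [0.5409, -0.1802, 0.2054]
eef_rot: [-3.141, 0.0, 0.28]
force: [-4.8, -1.2, 0.9]
grip_width: 0.0458
```

Emit:
arm_command(plan=[0.04,0,0,0,0,0.04,0,0,0,0])

```text
time_s: 15.25
ee_pos: [0.5409, -0.1801, 0.2054]
eef_rot: [-3.141, 0.0, 0.28]
force: [-5.6, -1.6, 0.9]
grip_width: 0.0454
```

Run:
```python
from h import *
o=sensors.get_obs();print(o["ee_pos"],o["grip_width"],o["force"],o["moment"])
im=vision.camera("side");cv2.imwrite("pics/side11.png",im);crop(im,155,205,255,350,8,"pics/l.png")
```

```text
[ 0.54087206 -0.18012986  0.20542167] 0.04535909044390211 [-5.61437734 -1.63910548  0.8692739 ] [-0.36540914  1.17150653 -0.01881815]
```

View pics/l.png

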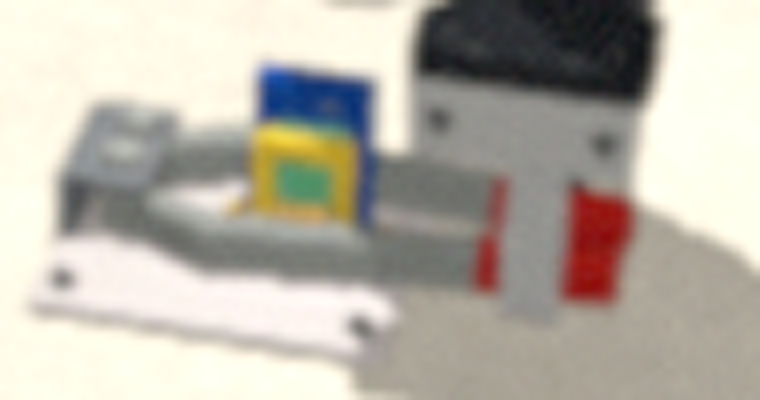

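Emit:
arm_command(plan=[0.05,0,0,0,0,0.05,0,0,0,0])

```text
time_s: 15.5
ee_pos: [0.5409, -0.1802, 0.2054]
eef_rot: [-3.141, 0.0, 0.28]
force: [-5.8, -1.5, 0.9]
grip_width: 0.0447
```

Emit:
arm_command(plan=[0.06,0,0,0,0,0.06,0,0,0,0])

```text
time_s: 15.7
ee_pos: [0.5408, -0.1802, 0.2054]
eef_rot: [-3.141, 0.0, 0.28]
force: [-4.3, -2.1, 0.6]
grip_width: 0.0444
```

Emit:
arm_command(plan=[0.07,0,0,0,0,0.07,0,0,0,0])

```text
time_s: 15.9
ee_pos: [0.5411, -0.1801, 0.2055]
eef_rot: [3.141, -0.0, 0.28]
force: [-2.5, -1.4, -0.4]
grip_width: 0.0441
```

Run:
```python
from h import *
o=sensors.get_obs();print(o["ee_pos"],o["grip_width"],o["force"],o["moment"])
im=vision.camera("side");cv2.imwrite("pics/side12.png",im)
a=cv2.imread("pics/side11.png")
crop(np.vstack([a[155:197,265:325],im[155:197,265:325]]),0,84,0,60,7,"pics/l2.png")
o=sensors.get_obs();print(o["force"],o["moment"])
```

```text
[ 0.54105993 -0.18006371  0.20551201] 0.044056211322182876 [-2.53729472 -1.43435502 -0.40585108] [-0.23372295  0.58335955 -0.01003129]
[-1.65661559 -1.4811849  -0.49823492] [-0.23733015  0.57827422 -0.01234564]
```

View pics/l2.png

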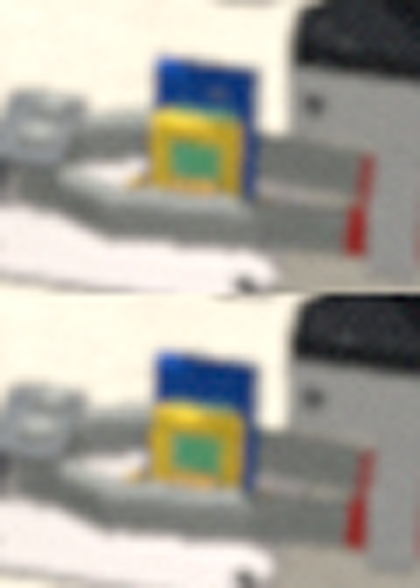

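Emit:
arm_command(plan=[0.07,0,0,0,0])

```text
time_s: 16.05
ee_pos: [0.5411, -0.1801, 0.2055]
eef_rot: [3.141, -0.0, 0.28]
force: [-2.0, -0.8, 0.1]
grip_width: 0.0436
```

Run:
```python
from h import *
im=vision.camera("side");cv2.imwrite("pics/side13.png",im)
for f in("side7","side10","side11","side12","side13"):
    im=cv2.imread(f"pics/{f}.png").astype(float)
    b,g,r=im[...,0],im[...,1],im[...,2]
    out=[]
    for c in(290,293,296):
        col=slice(c-1,c+2)
        y=(r-b)[155:190,col].mean(1); bl=(b-r)[155:190,col].mean(1)
        rise=lambda s,th:next(i-1+(th-s[i-1])/(s[i]-s[i-1]) for i in range(1,len(s)) if s[i]>=th>s[i-1])
        out.append((round(155+rise(bl,30),2),round(155+rise(y,30),2)))
    print(f,out,[round(b_-a_,2) for a_,b_ in out])
```

```text
side7 [(np.float64(163.29), np.float64(171.1)), (np.float64(163.79), np.float64(171.38)), (np.float64(164.15), np.float64(171.84))] [np.float64(7.81), np.float64(7.59), np.float64(7.69)]
side10 [(np.float64(163.28), np.float64(170.69)), (np.float64(164.04), np.float64(171.18)), (np.float64(164.63), np.float64(172.02))] [np.float64(7.41), np.float64(7.14), np.float64(7.39)]
side11 [(np.float64(163.28), np.float64(170.37)), (np.float64(164.25), np.float64(170.97)), (np.float64(164.65), np.float64(171.72))] [np.float64(7.09), np.float64(6.72), np.float64(7.07)]
side12 [(np.float64(163.29), np.float64(170.25)), (np.float64(164.25), np.float64(170.8)), (np.float64(164.73), np.float64(171.49))] [np.float64(6.96), np.float64(6.55), np.float64(6.76)]
side13 [(np.float64(163.28), np.float64(170.26)), (np.float64(164.26), np.float64(170.78)), (np.float64(164.74), np.float64(171.59))] [np.float64(6.98), np.float64(6.52), np.float64(6.85)]
```

Emit:
arm_command(plan=[0.04,0,0,0,0,0,0,0,0,0,-0.05,0,0,0,0,-0.1,0,0,0,0,-0.15,0,0,0,0,-0.2,0,0,0,0,-0.25,0,0,0,0,-0.3,0,0,0,0,-0.35,0,0,0,0,-0.4,0,0,0,0,-0.45,0,0,0,0,-0.5,0,0,0,0,-0.6,0,0,0,0,-0.8,0,0,0,0,-1,0,0,0,0,-1,0,0,0,0,-1,0,0,0,0])

```text
time_s: 17.8
ee_pos: [0.5409, -0.1801, 0.2054]
eef_rot: [-3.142, 0.0, 0.28]
force: [-0.3, 0.3, 0.7]
grip_width: 0.0938
```

Run:
```python
from h import *
o=sensors.get_obs();print(o["ee_pos"],o["grip_width"],o["force"],o["moment"])
im=vision.camera("side");cv2.imwrite("pics/side14.png",im)
a=cv2.imread("pics/side9.png")
crop(np.vstack([a[155:197,265:335],im[155:197,265:335]]),0,84,0,70,7,"pics/n.png")
```

```text
[ 0.5409395  -0.18012873  0.20541624] 0.09384981600502937 [-0.29353288  0.34798205  0.70641829] [-0.0481231   0.13801963 -0.00906962]
```

View pics/n.png

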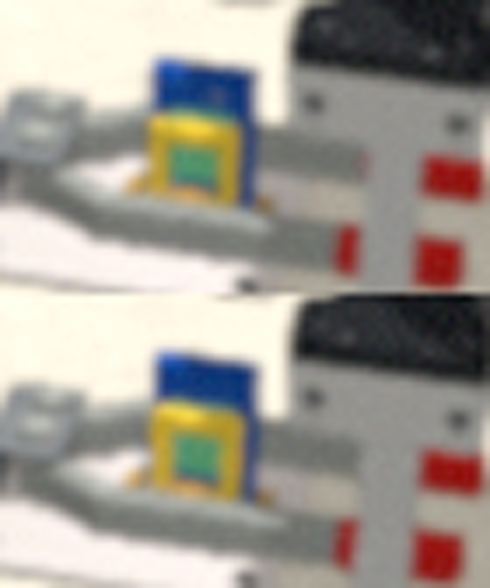

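The cover stays in after the handles opened: less of the seam shows above it. Next I'll lift off and check from the top.

Emit:
arm_command(plan=[-1,0,0,0.1,0,-1,0,0,0.2,0,-1,0,0,0.3,0,-1,0,0,0.385,0,-1,0,0.2,0.385,0,-1,0,0.4,0.385,0,-1,0,0.6,0.385,0,-1,0,0.74,0.385,0,-1,0,0.74,0.385,0,-1,0,0.74,0.385,0,-1,0,0.74,0.385,0,-1,0,0.74,0.385,0])

```text
time_s: 19.05
ee_pos: [0.5408, 0.1166, 0.3593]
eef_rot: [3.141, 0.0, 0.282]
force: [0.7, 0.2, 0.2]
grip_width: 0.0943
```

Run:
```python
from h import *
o=sensors.get_obs();print(o["ee_pos"],o["time_s"])
im=vision.camera("side");cv2.imwrite("pics/side15.png",im)
t=vision.camera("top");cv2.imwrite("pics/top15.png",t)
a=cv2.imread("pics/top7.png");crop(np.hstack([a[155:245,295:375],t[155:245,295:375]]),0,90,0,160,5,"pics/o.png")
a=cv2.imread("pics/side7.png");crop(np.vstack([a[155:205,265:340],im[155:205,265:340]]),0,100,0,75,6,"pics/o2.png")
p=[.6182,-.1568,.281]
b=t.astype(float)[155:245,295:375];red=np.clip((b[...,2]-b[...,1]*1.6-15)/60,0,1);k,lab=cv2.connectedComponents((red>.2).astype(np.uint8))
for i in range(1,k):
    w=red*(lab==i);yy,xx=np.mgrid[:90,:80]
    if w.sum()>5: print("grip",(w*yy).sum()/w.sum()+155,(w*xx).sum()/w.sum()+295)
```

```text
[0.54081608 0.11656903 0.35932755] 19.05
grip 224.97846012832264 357.03111824014667
grip 231.99544942995547 333.3415863385037
```

View pics/o.png

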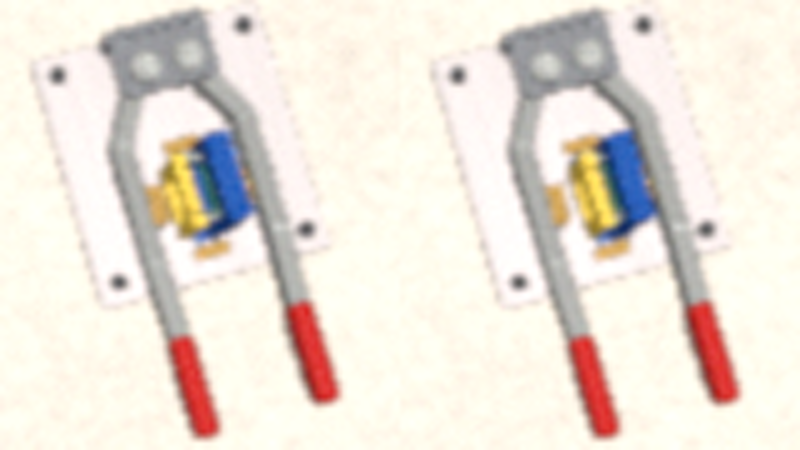

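View pics/o2.png

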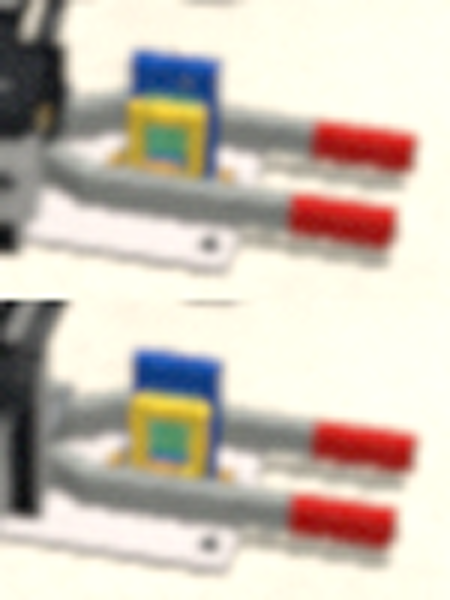

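View pics/top15.png

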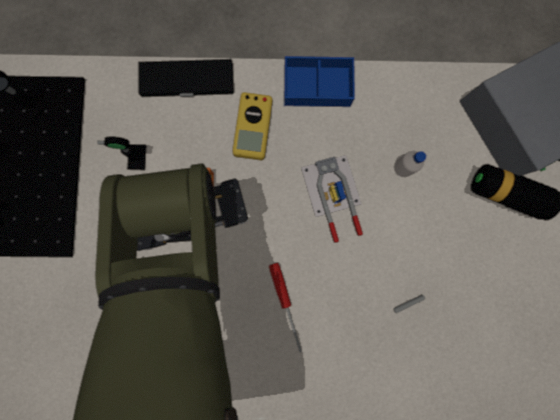

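The top comparison shows the seam between yellow cover and blue frame closed, with the cassette upright at about (190,337). The grips are back to within 0.1 px of their open positions, and nothing else visible has moved. I'm handing in.

Run:
```python
from station import job
print(job.hand_in())
```

```text
the job is handed in; nothing more can be done
None
```

The cassette is standing in the nest with its cover clicked shut and the handles sprung open. I handed the job in shortly after 19 s of the allowed 64; no verdict is reported.

- **Placing:** I gripped the open cassette by its narrow sides, lowered it between the jaws and released it upright. It stood free, and the handles had not moved.
- **Squeezing:** I closed the grips in steps of about 0.5 mm. The resistance, read indirectly as a moment at the wrist, rose to 1.17 N m and fell back to 0.58 N m at a finger opening of about 44 mm. I stopped there, then opened slowly and drew the arm away.
- **Last checks:** The seam stayed narrow after the handles opened, seen from both cameras. The cassette is upright, and both red grips are back within 0.1 px of where they started. Everything I could see in the last top picture is where it was. The arm hid the rack in that picture; after lifting the cassette out I saw the grey spare still standing in its bay.

**Disagreement:** the two cameras differed by a few millimetres on where the cassette stands across the jaws. The top view put it about 3 mm towards the press's +y side before the squeeze, and the side view put it further towards -y. Both are well inside the 10 mm and 14 mm limits.

**Not measured directly:** I judged the click from the drop in force and the pictures, because no reading of the cover's travel was available. Closing the grips drew a sideways force of up to 5.8 N on the tool, which went away once they were released.

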